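# Load the jar mill and wind its timer

## Task

Lay every waiting jar from the wooden rack on the mill's two black rollers, one behind another, each lying along the rollers and within their length. Only then fit the orange-winged winding key fully down on the timer's square shaft and wind it clockwise, turn by turn, until the timer's pointer stands in the green sector and not as far as the red. Finally take the key off and stand it upright in its white tray, leaving the jars on the rollers, the timer wound and the other things on the bench where they are.

Things in the scene. Friction and masses are not known exactly. Their poses are not given: they have to be found in the camera images.
- mill: jar mill fixed on the bench: base 170 (x) x 540 (y), grey housing 140 long, top 120 high, at its -y end; end plate 105 high at +y. Origin: centre of underside, z up, y along the rollers away from the housing. Two fixed black rollers of diameter 36 along y at x = +24 and -24, axes 85 high (tops 103), y = -120 to +250; a laid jar's axis lies at x = 0, 122 high. All in mm
- roller_bed (a point): point over the middle of the 370 mm long rollers (mill x 0, y +65, z 122 mm), on the line where the axis of a laid jar runs; axes as the mill's: y is the roller direction. Three jars fit at y = -120, 0 and +120 mm from here. Keep fingertips above the roller tops (19 mm below this point)
- shaft_seat (a point): on the timer's winding shaft, on the housing's top at mill x -38, y -200 mm: centre of the top of the round 48 mm boss, 124 mm above the bench, where the key's rim rests when home. The steel shaft stands 21 mm above it: 16 mm square for 15 mm, then tapering to 9 mm square. Turns with the shaft: x, y square to its flats, z up
- timer_shaft (a joint): angle of the winding shaft in rad, 0 run down to 14.1 at the stop; grows as the shaft is turned clockwise seen from above. Spring torque 0.012 N m per rad plus 0.18 N m friction of the ratchet, which holds it where it is left
- timer_pointer (a joint): black pointer on the white 80 mm dial on the housing's top (mill x +42, y -200 mm), geared to the shaft: pointer angle = a third of the shaft angle, rad; 0 points to mill -x, growing clockwise from above. The green sector spans 3.68 to 4.12 (its middle 3.9 = shaft angle 11.7), the red sector begins at 4.34
- key: loose winding key, 0.15 kg, standing upright: square steel socket 46 x 46 x 28 mm high, bore 19 mm square, 25 mm deep, open below, sides along x and y; on it a flat orange wing 56 (along x) x 18 (y) x 36 mm high, top at 64 mm, to be gripped across 18 or across 56 mm. Origin: centre of the underside (socket rim), z up. Fits the shaft at any quarter turn, within about 12 degrees
- key_tray: white square ceramic tray fixed on the bench, 110 x 110 mm, rim 12 mm high and 5 mm thick, floor 5 mm thick (its top 5 mm above the bench). Origin: centre of the underside
- rack: plywood jar rack fixed on the bench, 270 (x) x 120 (y) x 12 mm, with pairs of 12 mm dowels along y, 36 mm apart, tops 22 mm high, making three bays at x = -88, 0 and +88 mm; a jar lies in a bay along y with its axis 42.5 mm above the bench. Origin: centre of the underside
- jar1: closed white plastic mill jar lying on its side, blue cap and band; 105 mm long (82 body of diameter 52, then cap of diameter 44), about 0.35 kg. Origin on its axis at mid-length; y axis along the jar towards the cap; it may be rolled to any angle about that. Rolls on a flat surface. One of up to three; absent ones read None from the start
- jar2: closed white plastic mill jar lying on its side, green cap and band; 105 mm long (82 body of diameter 52, then cap of diameter 44), about 0.35 kg. Origin on its axis at mid-length; y axis along the jar towards the cap; it may be rolled to any angle about that. Rolls on a flat surface. One of up to three; absent ones read None from the start
- jar3: closed white plastic mill jar lying on its side, yellow cap and band; 105 mm long (82 body of diameter 52, then cap of diameter 44), about 0.35 kg. Origin on its axis at mid-length; y axis along the jar towards the cap; it may be rolled to any angle about that. Rolls on a flat surface. One of up to three; absent ones read None from the start
- glaze_tub: bystander: green open glaze tub, diameter 72, 65 high, on the bench. Origin: centre of the underside
- jug: bystander: white plastic jug with a handle, diameter 94, 130 high, left of the mill. Origin: centre of the underside
- oxide_jar: bystander: closed jar with a black cap, diameter 66, 100 high, near the robot, between the key and the rack. Origin: centre of the underside

How it is judged:
On the way, in this order (a step that is already met when the one before it is completed fails the run):
1. every jar lies on the two rollers, along them (x of jar1 in the frame of mill between -0.01 and 0.01 m and y of jar1 in the frame of mill between -0.076 and 0.206 m and z of jar1 in the frame of mill between 0.114 and 0.13 m and angle between the y axis of each of jar1, jar2, jar3 and the y axis of mill, either way round below 0.12 rad and x of jar2 in the frame of mill between -0.01 and 0.01 m and y of jar2 in the frame of mill between -0.076 and 0.206 m and z of jar2 in the frame of mill between 0.114 and 0.13 m and x of jar3 in the frame of mill between -0.01 and 0.01 m and y of jar3 in the frame of mill between -0.076 and 0.206 m and z of jar3 in the frame of mill between 0.114 and 0.13 m), for 0.3 s.
2. the key is fully home on the timer's square shaft (horizontal distance between key and shaft_seat below 0.004 m and z of key in the frame of shaft_seat between -0.005 and 0.005 m and angle between key's own z axis and vertical below 0.08 rad), for 0.2 s.
3. the key, on the shaft, has wound the pointer into the green sector (all of step 1 and all of step 2 and value of joint timer_pointer between 3.7 and 4.1 rad), for 0.3 s.
At the end, for the whole second after the job is handed in: Every jar rests in the rollers' valley (axis within 10 mm of mid-line, 8 mm of resting height, 0.12 rad of the rollers, at most 8 mm past their ends); pointer 3.70 to 4.10 rad (green); key upright and still on its tray's floor, inside the rim (within 36 mm of centre in x and y) (all of step 1 and linear speed of each of jar1, jar2, jar3, key below 0.03 m/s and value of joint timer_pointer between 3.7 and 4.1 rad and x of key in the frame of key_tray between -0.036 and 0.036 m and y of key in the frame of key_tray between -0.036 and 0.036 m and z of key in the frame of key_tray between 0 and 0.012 m and angle between key's own z axis and vertical below 0.15 rad); the robot touches nothing.
It fails at once if the pointer is wound into the red sector (value of joint timer_pointer above 4.34 rad).
It fails at once if a bystander (tub, jug or oxide jar) is moved more than 40 mm (distance of any of glaze_tub, jug, oxide_jar from where it was at the start of the episode above 0.04 m).
Of jar1, jar2, jar3 only 2 to 3 are there at a start; the rules pass over those that are not, and their reading is None.
At some moment in a run one of key may be knocked a few centimetres aside while the robot is not near it.
Once in a run the grip may slacken for a moment while it holds something.
It also fails if it takes over 208 s, if anything falls off the work surface, if the arm or the gripper's body presses on something with over 40 N, if the wrist force passes 120 N, or if a joint passes its speed limit or range.

## Robot

A 6-joint arm with a two-finger parallel gripper is mounted at the origin on the work surface. World frame = base frame: x ahead of the robot, y to its left, z up, the work surface at z = 0. Lengths are in m, angles in rad, forces in N, time in s.
With the tool pointing down it reaches from about 0.275 to 0.875 m from the base axis. Payload 12.5 kg.
Tool frame: the origin (TCP) lies at the very end of the fingers, on their centre line; the grasp point (between the pads) lies 19 mm behind it; z points along the fingers, y is the line along which they close (so a half turn about z gives the same grasp; the last joint's range is limited). The gripper opens to 85 mm and grips with 20 to 120 N. Pads are 22 mm wide; open, the fingers measure 114 mm over their backs; the gripper's body (76 mm by 85 mm) begins 54 mm behind the grasp point. The pads swing forward as they close: fully open they stand 13 mm farther back than shut.
Start: joints at [-1.274, 0.351, 1.652, -0, 1.139, -0.085], TCP at [0.205, -0.51, 0.231] pointing down, gripper open.
Joint ranges: [-2.75, 2.75], [-0.79, 2.1], [0.01, 2.65], [-1.57, 4.71], [0.07, 3.14], [-2.87, 2.87]. Speed limits (rad/s): [2.22, 2.22, 2.79, 3.14, 3.14, 3.14].

## Interface

Orientations are given as a 3x3 rotation matrix whose columns are the frame's x, y, z axes.
In Python, from bench import manip gives the robot as it stands. Calls block until the motion is done:
- manip.move_ptp(position, orientation): joint-space move of the TCP to a pose.
- manip.move_l(position, attitude=None, max_speed=0.15): straight line of the TCP; attitude=None keeps the orientation; max_speed is the mean speed in m/s.
- manip.move_j(angles): joint-space move.
- manip.set_gripper(opening, effort=None): opening from 0.0 (shut) to 1.0 (fully open); effort is the grip in N (None keeps the last); returns when the fingers have stopped.
- manip.dwell(seconds).
- manip.inverse_kinematics(position, orientation): joint angles nearest the present ones, or None.
- manip.grab_frame(name): name is "scene" or "top"; returns the picture (384x512x3 uint8, red, green, blue); there is no depth.
- manip.get_calibration(name): a dict with "camera_matrix" (3x3 intrinsics, pixels), "R" (3x3) and "t" (3): a world point X has camera coordinates R X + t. Camera axes: x right, y down, z forward; pixel columns grow to the right and rows downward; lengths in m; the calibration is good to about 2 mm. A picture is of the moment at which its call begins. get_calibration takes no time and is no camera call.
A pose or a line that the arm cannot do raises manip.Unreachable and nothing moves.
- manip.sign_off(): hands the job in; it is judged then, once.
Readings, each from a call of its own:
- manip.read_time(): time.
- manip.read_qpos(): joint angles.
- manip.read_joint_vel(): joint speeds.
- manip.read_joint_torque(): joint torques, N m.
- manip.read_ee_pos(): TCP position.
- manip.read_tcp_rot(): TCP orientation.
- manip.read_force(): force on the tool from outside, world axes, zero at the start.
- manip.read_ft_torque(): the same for the moment, N m.
- manip.read_grip_width(): opening from 0.0 (shut) to 1.0 (fully open).
- manip.read_grip_force(): force on a finger pad.
Only numpy, scipy, OpenCV 4.12 (cv2) and the standard library are available. Lean on these libraries where they do the work, as an engineer would, in place of code of your own. Each camera call takes 0.05 s, during which the arm holds its last target. There are 200 camera calls.

## Working session

There is one attempt and no reset: what is moved stays moved. The work goes in short steps, each a Python script; the robot and the scene stay as the last script left them, time stands still between calls to the robot, and variables do not carry over. Pictures are saved under pics/ and viewed, at most 14 in all, crops included, and the job is handed in when it is done.

```bash
ls; mkdir -p pics; python3 - <<'E'
from bench import manip
import cv2
for n in("scene","top"):
    f=manip.grab_frame(n); cv2.imwrite(f"pics/{n}0.png",cv2.cvtColor(f,cv2.COLOR_RGB2BGR))
    c=manip.get_calibration(n); print(c)
print(manip.read_time(),manip.read_tcp_rot())
E
```

```text
bench.py
pics
{'camera_matrix': array([[431.55406419,   0.        , 259.92596884],
       [  0.        , 431.55406419, 194.30578207],
       [  0.        ,   0.        ,   1.        ]]), 'R': array([[-0.84758551,  0.5305618 , -0.0101483 ],
       [ 0.34098643,  0.52988171, -0.77650089],
       [-0.40660431, -0.66161133, -0.63003443]]), 't': array([ 0.41889366, -0.12979765,  1.57160748])}
{'camera_matrix': array([[470.92583972,   0.        , 262.26162179],
       [  0.        , 470.92583972, 189.70935969],
       [  0.        ,   0.        ,   1.        ]]), 'R': array([[ 0.02042132, -0.99978817, -0.00256766],
       [-0.98029423, -0.0195183 , -0.19657632],
       [ 0.19648456,  0.00653141, -0.98048516]]), 't': array([0.056808  , 0.52596357, 1.65727056])}
0.1 [[ 9.27986320e-01  3.72614149e-01 -2.92805799e-04]
 [ 3.72614258e-01 -9.27985883e-01  9.03172663e-04]
 [ 6.48152647e-05 -9.47235492e-04 -9.99999549e-01]]
```

View pics/scene0.png

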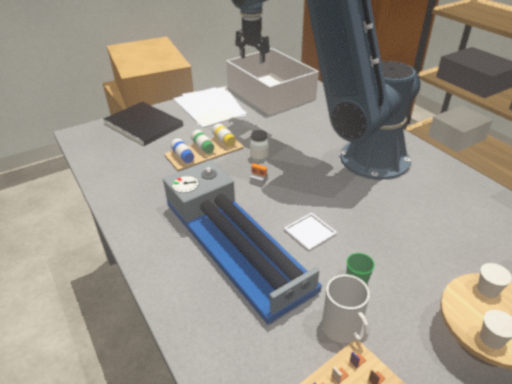

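View pics/top0.png

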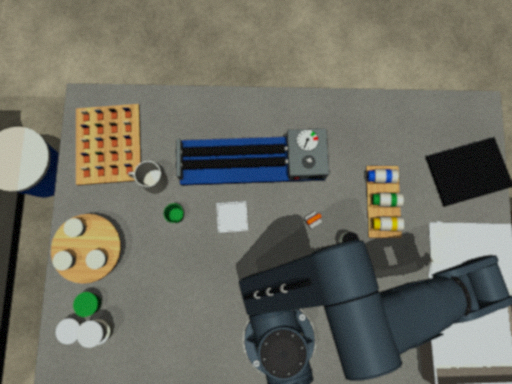

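The scene view shows the mill with its housing near (200,190), three jars at (182,150), (203,141) and (224,133), the key at (260,170) and the tray at (311,231). In the top view the jars are at (382,176), (387,200) and (387,224), the key at (314,219), the tray at (232,216), and the timer shaft and dial at about (308,150).

```bash
cat > h.py <<'E'
from bench import manip
import numpy as np, cv2
cal={n:manip.get_calibration(n) for n in("scene","top")}
def ray(n,uv):
    c=cal[n]; d=c["R"].T@np.linalg.inv(c["camera_matrix"])@np.array([uv[0],uv[1],1.]); return -c["R"].T@c["t"],d
def onz(n,uv,z):
    o,d=ray(n,uv); return o+d*(z-o[2])/d[2]
def proj(n,X):
    c=cal[n]; p=c["camera_matrix"]@(c["R"]@np.asarray(X,float)+c["t"]); return p[:2]/p[2]
def hsv(f): return cv2.cvtColor(f,cv2.COLOR_RGB2HSV)
def blobs(m,amin=15):
    k,l,s,c=cv2.connectedComponentsWithStats(m.astype(np.uint8)); return [(c[i].round(1),s[i]) for i in range(1,k) if s[i,4]>=amin],l
E
python3 - <<'E'
import cv2,numpy as np
from h import *
t=cv2.imread('pics/top0.png'); 
a=cv2.resize(t[110:250,280:420],None,fx=4,fy=4,interpolation=cv2.INTER_CUBIC)
cv2.imwrite('pics/c1.png',a)
b=cv2.resize(t[120:240,165:340],None,fx=4,fy=4,interpolation=cv2.INTER_CUBIC); cv2.imwrite('pics/c2.png',b)
H=cv2.cvtColor(t,cv2.COLOR_BGR2HSV); h,s,v=[H[...,i].astype(int) for i in range(3)]
roi=np.zeros(h.shape,bool); roi[125:240,165:412]=1
M=dict(blue=(h>100)&(h<125)&(s>130),green=(h>45)&(h<90)&(s>110),yellow=(h>22)&(h<35)&(s>150),orange=(h<18)&(s>170)&(v>120),white=(s<30)&(v>190),wood=(h>8)&(h<22)&(s>60)&(s<170))
for k,m in M.items():
    for c,st in blobs(m&roi)[0]: print(k,c,st)
E
```

```text
blue [233.8 142.3] [182 137 105  12 820]
blue [235.2 156.3] [182 152 106  10 555]
blue [234.6 174.5] [ 180  165  110   20 1704]
blue [370.8 175.6] [367 171   8  10  71]
blue [388.7 175.6] [386 170   6  12  57]
green [393.6 199. ] [391 193   6  13  61]
green [375.8 198.9] [372 194   8  11  71]
green [173.7 212.6] [165 203  19  20 298]
yellow [394.1 223.4] [391 217   6  14  65]
yellow [376.1 223.1] [373 218   8  11  76]
orange [313.6 218.5] [307 214  14  10  62]
white [307.  139.8] [299 131  17  18 140]
white [380.6 174.8] [377 172   8   7  48]
white [395.2 175.4] [393 173   5   6  22]
white [385.4 199. ] [382 196   8   7  50]
white [399.8 199.7] [398 197   5   6  21]
white [232.1 217. ] [218 203  29  29 691]
white [386.3 223.4] [383 220   8   7  48]
white [400.5 223.9] [399 221   4   7  23]
wood [381.3 167. ] [366 165  33   7 154]
wood [381.7 209.1] [ 366  179   37   60 1126]
wood [314.9 218.3] [306 213  16  12  33]
```

View pics/c1.png

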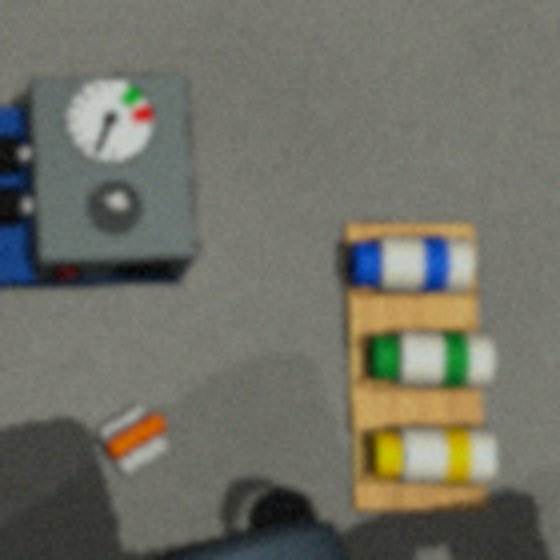

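View pics/c2.png

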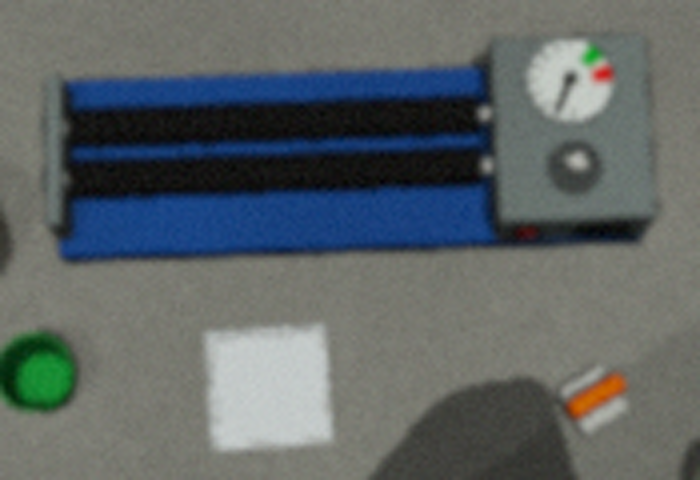

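The crops show all caps pointing left (+y). The pointer sits about 0.35 rad clockwise of mill -x, the boss is at about (308.5,160.5), and the orange wing is centred at (313.6,218.5). Next I'll turn these into poses.

```bash
python3 - <<'E'
from h import *
np.set_printoptions(precision=4,suppress=True)
t=cv2.imread('pics/top0.png'); S=cv2.imread('pics/scene0.png')
def ch(i): H=cv2.cvtColor(i,cv2.COLOR_BGR2HSV); return [H[...,k].astype(int) for k in range(3)]
h,s,v=ch(t)
def box(u0,u1,v0,v1):
    m=np.zeros(h.shape,bool); m[v0:v1,u0:u1]=1; return m
print("cam",ray("top",(0,0))[0],ray("scene",(0,0))[0])
# rollers: black mask -> line fits
blk=(v<45)&box(182,288,140,170)
for c,st in blobs(blk,100)[0]: print("roller",c,st)
b,l=blobs(blk,100)
k,l,stt,cc=cv2.connectedComponentsWithStats(blk.astype(np.uint8))
for i in range(1,k):
    if stt[i,4]<300: continue
    ys,xs=np.where(l==i); P=np.array([onz("top",(a,b),0.095)[:2] for a,b in zip(xs,ys)])
    mu=P.mean(0); w=np.linalg.svd(P-mu,full_matrices=False)[2][0]; q=(P-mu)@w
    print("  mid",mu,"yaw of y axis",np.degrees(np.arctan2(-w[0]*np.sign(w[1]),abs(w[1]))),"len",np.ptp(q))
# dial white
m=(s<40)&(v>150)&box(294,320,126,152); ys,xs=np.where(m); (c,r)=cv2.minEnclosingCircle(np.c_[xs,ys].astype(np.float32)); print("dial",c,r,onz("top",c,.121))
print("boss",onz("top",(308.4,160.9),.124))
# key
m=(h<18)&(s>150)&(v>110)&box(300,326,208,230); ys,xs=np.where(m)
P=np.array([onz("top",(a,b),.064)[:2] for a,b in zip(xs,ys)]);mu=P.mean(0);w=np.linalg.svd(P-mu,full_matrices=False)[2][0]
print("key",mu,np.degrees(np.arctan2(w[1],w[0])),np.ptp((P-mu)@w),len(P))
m=(s<40)&(v>170)&box(210,255,195,240);ys,xs=np.where(m);R=cv2.minAreaRect(np.c_[xs,ys].astype(np.float32));print("tray",R,onz("top",R[0],.008))
for n,(u0,u1,v0,v1) in dict(j1=(366,401,169,183),j2=(371,407,192,207),j3=(371,407,216,231)).items():
    m=((s>110)&((h>100)&(h<125)|(h>45)&(h<90)|(h>22)&(h<35)&(s>150)))|((s<45)&(v>140)); m&=box(u0,u1,v0,v1)
    ys,xs=np.where(m); x=np.percentile(xs,[0,100]); y=ys.mean(); print(n,x,y,onz("top",(xs.mean(),y),.0425),onz("top",(x[0]-.5,y),.06)[1]-onz("top",(x[1]+.5,y),.06)[1])
m=(s>60)&(s<170)&(h>8)&(h<22)&box(360,412,160,245);ys,xs=np.where(m);R=cv2.minAreaRect(np.c_[xs,ys].astype(np.float32));print("rack",R,onz("top",R[0],.012))
# scene view blobs
h,s,v=ch(S)
for nm,m in dict(or_=(h<18)&(s>170)&(v>120)&box(245,275,155,185),white=(s<40)&(v>200)&box(280,340,210,252),dial=(s<40)&(v>190)&box(165,205,170,198)).items():
    print(nm,[ (c,st[4]) for c,st in blobs(m,20)[0]])
E
python3 - <<'E'
from h import *
t=cv2.imread('pics/top0.png');s=cv2.imread('pics/scene0.png')
a=cv2.resize(t[128:172,290:334],(500,500),interpolation=cv2.INTER_CUBIC);b=cv2.resize(s[150:220,160:240],(570,500),interpolation=cv2.INTER_CUBIC)[:, :300*1]
cv2.imwrite('pics/c3.png',np.hstack([a,cv2.resize(s[155:205,165:230][:, :],(300,500)) if 0 else cv2.resize(s[160:200,190:220],(300,400),interpolation=cv2.INTER_CUBIC)[:400].copy() if 0 else cv2.copyMakeBorder(cv2.resize(s[160:200,195:225],(300,400),interpolation=cv2.INTER_CUBIC),0,100,0,0,cv2.BORDER_CONSTANT)]))
E
```

```text
cam [0.1888 0.0562 1.7285] [1.0383 0.8863 0.8936]
roller [232.8 150.1] [182 145 103  13 872]
roller [232.9 162.8] [182 157 104  13 862]
  mid [0.6595 0.1761] yaw of y axis 3.154162864381819 len 0.36778672668988355
  mid [0.6124 0.1743] yaw of y axis 3.147956810990556 len 0.3683231282163993
dial (307.15179443359375, 139.4642791748047) 10.463773727416992 [ 0.6963 -0.089   0.121 ]
boss [ 0.6169 -0.0932  0.124 ]
key [ 0.4219 -0.1174] 121.78563274379674 0.05496810010555178 67
tray ((231.6790008544922, 216.3638153076172), (28.631633758544922, 29.62968635559082), 86.42366790771484) [0.4312 0.1783 0.008 ]
j1 [367. 398.] 175.41479099678457 [ 0.589  -0.3737  0.0425] 0.11616014253295298
j2 [372. 404.] 199.12179487179486 [ 0.5009 -0.3901  0.0425] 0.1185800037122301
j3 [373. 404.] 223.36825396825398 [ 0.4122 -0.388   0.0425] 0.11381716046013868
rack ((383.2992858886719, 201.48504638671875), (74.50692749023438, 34.10739517211914), 87.1375961303711) [ 0.4973 -0.3806  0.012 ]
or_ [(array([258.7, 166.9]), np.int32(45))]
white [(array([309.7, 229.9]), np.int32(1020))]
dial [(array([185.8, 184. ]), np.int32(276))]
```

View pics/c3.png

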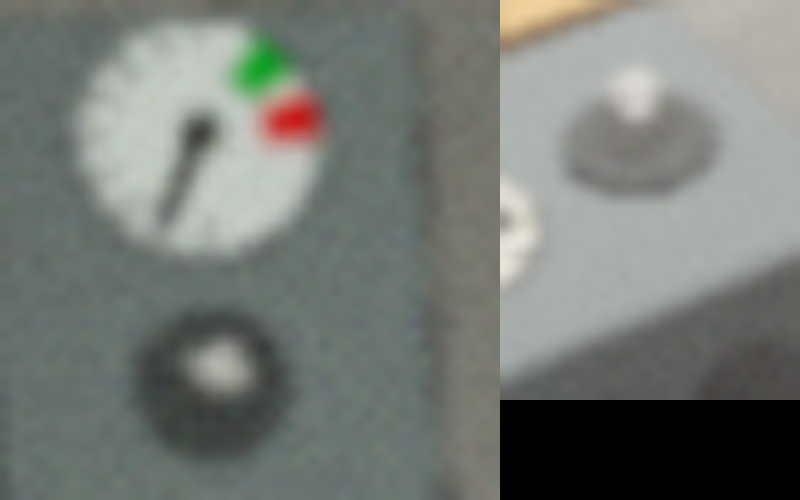

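```bash
cat >> h.py <<'E'
YAW=np.radians(3.1); MO=np.array([.643,.109]); SEAT=np.array([.6165,-.0930])
RM=np.array([[np.cos(YAW),-np.sin(YAW)],[np.sin(YAW),np.cos(YAW)]])
def mill(x,y): return MO+RM@[x,y]
def down(th): # tool y at yaw th
    c,s=np.cos(th),np.sin(th); return np.array([[-s,c,0],[c,s,0],[0,0,-1.]])
def best(p,th):
    """yaw choice (th or th+pi) with the smallest |q6|"""
    o=[]
    for a in(th,th+np.pi):
        q=manip.inverse_kinematics(p,down(a))
        if q is not None:o.append((abs(q[5]),a))
    return down(min(o)[1])
def P(xy,z): return np.array([xy[0],xy[1],z])
def jar(src,th,d):
    R=best(P(src,.25),th); manip.set_gripper(1.0,90)
    manip.move_ptp(P(src,.20),R); manip.move_l(P(src,.0425-.014),max_speed=.12)
    w=manip.set_gripper(0.0,90); w0=manip.read_grip_width(); print("grip",w0,manip.read_grip_force())
    manip.move_l(P(src,.21),max_speed=.2); print("lift",manip.read_grip_width())
    t=mill(0,.065+d); R=best(P(t,.25),YAW); manip.move_ptp(P(t,.21),R)
    w=manip.read_grip_width(); print("there",w)
    if abs(w-w0)>.05: print("LOST"); return False
    manip.move_l(P(t,.122-.014+.003),max_speed=.1)
    print("F",manip.read_force(),manip.read_grip_width())
    manip.set_gripper(.85); manip.move_l(P(t,.21),max_speed=.2); print("t",manip.read_time()); return True
def snap(n,f): 
    i=manip.grab_frame(n); cv2.imwrite(f,cv2.cvtColor(i,cv2.COLOR_RGB2BGR)); return i
E
python3 - <<'E'
from h import *
np.set_printoptions(precision=4,suppress=True)
print("scene dial",onz("scene",(185.8,184),.121),"key",onz("scene",(258.7,166.9),.046),"tray",onz("scene",(309.7,229.9),.009))
for a,b in (((370.8,175.6),(388.7,175.6)),((375.8,198.9),(393.6,199.0)),((376.1,223.1),(394.1,223.4))):
    d=onz("top",a,.05)-onz("top",b,.05); print("jar yaw",np.degrees(np.arctan2(-d[0],d[1])))
jar((.589,-.371),np.radians(2),.118)
snap("top","pics/t1.png")
E
```

```text
scene dial [ 0.6973 -0.0835  0.121 ] key [ 0.4167 -0.1307  0.046 ] tray [0.4324 0.178  0.009 ]
jar yaw 1.1360329711854016
jar yaw 0.8163194753184935
jar yaw 0.18979577855519564
grip 0.5788786409656805 92.60613799095154
lift 0.5814702665511884
there 0.5744137035027397
F [-0.5811  0.4462 -3.2763] 0.5781930810044318
t 9.4167
```

```bash
python3 - <<'E'
from h import *
np.set_printoptions(precision=4,suppress=True)
if jar((.501,-.387),np.radians(1.5),0) and jar((.412,-.385),np.radians(1.5),-.118):
    q=manip.read_qpos(); print(q)
    manip.move_ptp([.45,-.35,.3],best([.45,-.35,.3],0)) 
snap("top","pics/t2.png"); snap("scene","pics/s2.png")
t=cv2.imread('pics/t2.png')[120:240,165:365]; cv2.imwrite('pics/t2c.png',cv2.resize(t,None,fx=4,fy=4,interpolation=cv2.INTER_CUBIC))
E
```

```text
grip 0.5776643148473138 91.88978433609009
lift 0.5794024620662784
there 0.5786011891508931
F [ 0.3561  0.7339 -4.6487] 0.5769511278062377
t 19.4917
grip 0.5807129863454035 91.71789765357971
lift 0.5834868731238405
there 0.5778992495926738
F [ 0.3262  0.6756 -4.1365] 0.5786294434189672
t 28.9667
[ 0.0148  0.5507  1.4001  0.      1.1922 -0.0393]
```

View pics/t2c.png

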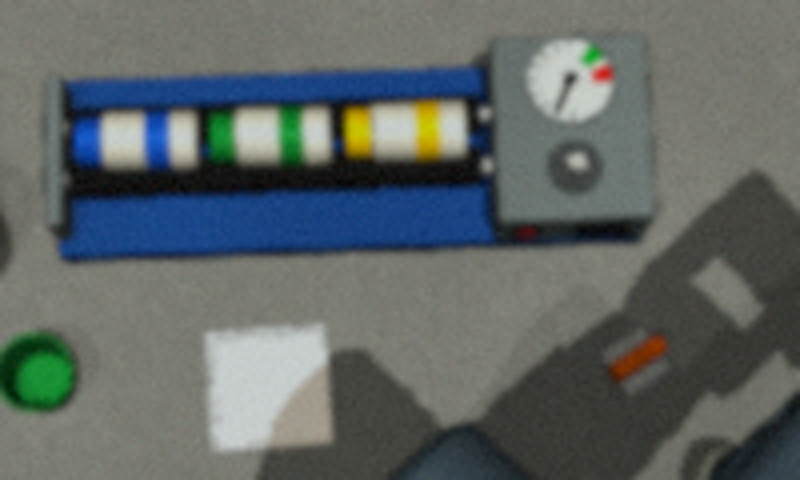

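View pics/s2.png

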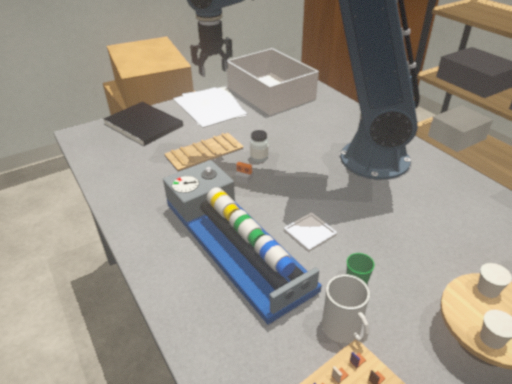

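All three jars lie in line in the rollers' valley, and the other things are where they were. The key has been knocked to about (324,209) in the top view and is still upright. I'll measure it, the pointer and the jars, and check the wrist range over the shaft.

```bash
python3 - <<'E'
from h import *
np.set_printoptions(precision=4,suppress=True)
def box(u0,u1,v0,v1):
    m=np.zeros((384,512),bool); m[v0:v1,u0:u1]=1; return m
def ch(f): H=cv2.cvtColor(cv2.imread(f),cv2.COLOR_BGR2HSV); return [H[...,k].astype(int) for k in range(3)]
h,s,v=ch('pics/t2.png')
m=(h<18)&(s>140)&(v>60)&box(310,340,198,222); ys,xs=np.where(m)
Q=np.array([onz("top",(a,b),.062)[:2] for a,b in zip(xs,ys)]);mu=Q.mean(0);w=np.linalg.svd(Q-mu,full_matrices=False)[2][0];q=(Q-mu)@w
print("key top",mu,"mid",mu+w*(q.max()+q.min())/2,np.degrees(np.arctan2(w[1],w[0])),np.ptp(q),len(Q))
h2,s2,v2=ch('pics/s2.png'); m=(h2<18)&(s2>140)&(v2>60)&box(225,262,155,185); ys,xs=np.where(m); c=(xs.mean(),ys.mean()); print("scene key",c,xs.min(),xs.max(),ys.min(),ys.max(),onz("scene",c,.046)); print("expect px",proj("scene",[*mu,.046]))
# jars
for n,mm in dict(b=(h>100)&(h<125)&(s>130)&box(180,218,144,163),g=(h>45)&(h<90)&(s>110)&box(212,245,142,163),y=(h>22)&(h<35)&(s>120)&box(245,288,140,163)).items():
    for c,st in blobs(mm,15)[0]: print(n,c,st[4],"mill",RM.T@(onz("top",c,.13)[:2]-MO))
# pointer: dark in dial
I=cv2.imread('pics/t2.png'); g=cv2.cvtColor(I,cv2.COLOR_BGR2GRAY).astype(float)
dc=proj("top",P(mill(.042,-.2),.122)); print("dial c",dc)
ang=np.arange(0,2*np.pi,np.radians(2)); 
for cc in (dc,(307.15,139.46)):
  sc=[]
  c0=onz("top",cc,.122)[:2]
  for a in ang:
    d=RM@[-np.cos(a),np.sin(a)]
    px=np.array([proj("top",P(c0+d*r,.124)) for r in np.linspace(.01,.03,9)],np.float32)
    sc.append(cv2.remap(g.astype(np.float32),px[:,:1],px[:,1:],1).mean())
  sc=np.array(sc); k=np.argmin(sc); W=np.clip(190-sc,0,None)*(np.abs((ang-ang[k]+np.pi)%(2*np.pi)-np.pi)<.3); 
  print("pointer",ang[k],(W*ang).sum()/W.sum(),sc[k],np.median(sc))
p=P(SEAT,.155); R=[(a,manip.inverse_kinematics(p,down(np.radians(a)))) for a in range(-180,181,30)]
for a,q in R: print(a,None if q is None else q[[0,5]])
E
```

```text
key top [ 0.4567 -0.1559] mid [ 0.4563 -0.1553] 124.24355688730786 0.05838555605557289 74
scene key (np.float64(244.21428571428572), np.float64(166.62857142857143)) 237 250 163 172 [ 0.4571 -0.1587  0.046 ]
expect px [244.7437 167.0004]
b [195.7 151. ] 298 mill [0.011  0.1947]
g [219.3 153.8] 95 mill [-0.0021  0.1118]
g [237.1 153.2] 75 mill [-0.002   0.0492]
y [271.4 152.3] 87 mill [-0.0029 -0.0715]
y [253.7 152.7] 97 mill [-0.0022 -0.0092]
dial c [307.0309 139.5335]
pointer 0.4188790204786391 0.4265163484461703 124.95768 194.50244
pointer 0.4537856055185257 0.4501704408366014 124.33203 194.43451
-180 None
-150 [-0.2244  2.3936]
-120 [-0.2244  1.87  ]
-90 [-0.2244  1.3464]
-60 [-0.2244  0.8228]
-30 [-0.2244  0.2992]
0 [-0.2244 -0.2244]
30 [-0.2244 -0.748 ]
60 [-0.2244 -1.2716]
90 [-0.2244 -1.7952]
120 [-0.2244 -2.3188]
150 [-0.2244 -2.8424]
180 None
```

Key, jars and pointer agree: the shaft is at about 1.3 rad and the seat flats at about 18.6° mod 90. I'll pick the key across its 18 mm and bring it over the shaft.

```bash
cat >> h.py <<'E'
rad=np.radians
def st(tag): print(tag,"t%.1f"%manip.read_time(),"z%.4f"%manip.read_ee_pos()[2],"w%.3f"%manip.read_grip_width(),"F",manip.read_force().round(1),"Mz%.2f"%manip.read_ft_torque()[2])
E
python3 - <<'E'
from h import *
k=(.457,-.1565); th=rad(34)
manip.set_gripper(.65,100)
manip.move_ptp(P(k,.14),down(th)); manip.move_l(P(k,.033),max_speed=.1); st("at")
manip.set_gripper(0,100); st("grip")
manip.move_l(P(k,.22),max_speed=.15); st("up")
manip.move_ptp(P(SEAT,.215),down(rad(108.6))); st("over")
manip.move_l(P(SEAT,.186),max_speed=.08); st("above")
for n in("scene","top"): snap(n,f"pics/{n}3.png")
a=cv2.resize(cv2.imread('pics/scene3.png')[100:220,140:260],(600,600),interpolation=cv2.INTER_CUBIC); cv2.imwrite('pics/s3c.png',a)
E
```

```text
at t33.3 z0.0335 w0.647 F [-1.1  0.1  0.8] Mz0.01
grip t33.7 z0.0334 w0.194 F [-0.   0.3  5.5] Mz-0.03
up t35.1 z0.2192 w0.195 F [-0.3 -1.  -1.4] Mz0.05
over t36.1 z0.2146 w0.196 F [-0.3 -0.3 -1.1] Mz-0.00
above t36.6 z0.1857 w0.195 F [ 0.3 -0.1 -1.4] Mz0.01
```

View pics/s3c.png

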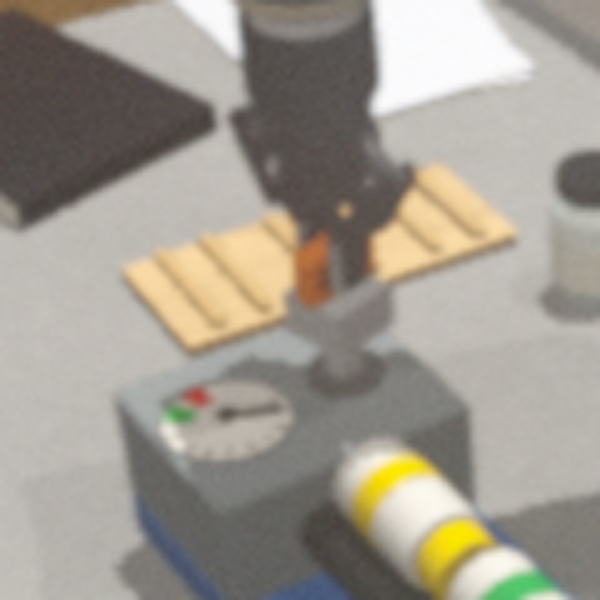

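The key hangs upright directly over the shaft and the dial stays visible in the scene view (pointer at about (250,412) in the crop). Lowering it with force checks.

```bash
python3 - <<'E'
from h import *
z=.186; 
while z>.1565:
    z-=.003; manip.move_l(P(SEAT,z),max_speed=.05); F=manip.read_force()
    if z<.175: st("z%.3f"%z)
    if np.abs(F).max()>18: print("stop"); break
E
```

```text
z0.174 t37.7 z0.1738 w0.196 F [ 0.3  0.5 -1.2] Mz0.03
z0.171 t38.0 z0.1713 w0.193 F [0.8 4.4 2.1] Mz-0.04
z0.168 t38.2 z0.1678 w0.195 F [ 2.4  5.4 -0.8] Mz0.07
z0.165 t38.5 z0.1648 w0.199 F [ 1.9  4.6 -1. ] Mz0.07
z0.162 t38.7 z0.1618 w0.194 F [ 3.4  5.6 -1.3] Mz0.03
z0.159 t39.0 z0.1588 w0.195 F [ 3.1  6.6 -0.5] Mz0.04
z0.156 t39.2 z0.1573 w0.194 F [-2.1  9.  11.8] Mz0.03
```

```bash
python3 - <<'E'
from h import *
for d in ((0,.0015),(0,.003)):
    s=SEAT+d; manip.move_l(P(s,.1568),max_speed=.03); st(str(d))
    if abs(manip.read_force()[1])<3: break
print(manip.read_ee_pos())
q=np.array(manip.read_qpos()); print(q)
for k in range(2):
    q[5]+=rad(30); manip.move_j(q); st("q6 %.2f"%q[5])
snap("scene","pics/s4.png")
cv2.imwrite('pics/s4c.png',cv2.resize(cv2.imread('pics/s4.png')[140:210,160:240],(640,560),interpolation=cv2.INTER_CUBIC))
E
```

```text
(0, 0.0015) t39.5 z0.1574 w0.194 F [-1.1  3.7  6.9] Mz0.03
(0, 0.003) t39.7 z0.1574 w0.192 F [-0.6 -0.6  5.8] Mz0.09
[ 0.61685449 -0.09064648  0.15736854]
[-2.20143944e-01  5.60601410e-01  1.51991563e+00 -1.10910232e-03
  1.05964816e+00 -2.11516532e+00]
q6 -1.59 t40.3 z0.1575 w0.194 F [5.5 0.8 0.5] Mz0.01
q6 -1.07 t40.9 z0.1575 w0.195 F [ 3.9 -3.   0.6] Mz0.00
```

View pics/s4c.png

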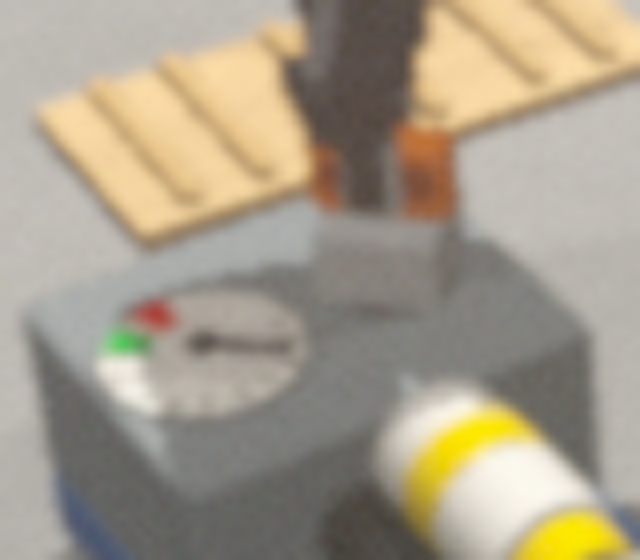

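Key is home (rim on the boss) and the pointer has moved clockwise a little, tip now at about (290,350) in the crop. I'll measure the pointer angle in the scene view numerically.

```bash
cat >> h.py <<'E'
DC=np.array([.6965,-.0885])
def pointer(n,img,dz=.1235):
    g=cv2.cvtColor(img,cv2.COLOR_RGB2GRAY).astype(np.float32); H=hsv(img)
    ang=np.arange(0,2*np.pi,rad(1)); best_=None
    for dx in np.arange(-.006,.0061,.002):
      for dy in np.arange(-.006,.0061,.002):
        c=DC+[dx,dy]; sc=[]
        D=np.array([RM@[-np.cos(a),np.sin(a)] for a in ang])
        rr=np.linspace(.004,.027,8)
        px=np.array([[proj(n,P(c+d*r,dz)) for r in rr] for d in D],np.float32)
        v=cv2.remap(g,px[...,0],px[...,1],1).mean(1); k=v.argmin()
        if best_ is None or v[k]<best_[0]: best_=(v[k],ang[k],np.median(v),(dx,dy))
    return best_
E
python3 - <<'E'
from h import *
L=lambda f:cv2.cvtColor(cv2.imread(f),cv2.COLOR_BGR2RGB)
for n,f in(("top","pics/t2.png"),("scene","pics/s2.png"),("scene","pics/scene3.png"),("scene","pics/s4.png")): print(f,pointer(n,L(f)))
st("now"); print(manip.read_qpos()[5])
E
```

```text
pics/t2.png (np.float32(107.01367), np.float64(0.4014257279586958), np.float32(179.19574), (np.float64(0.006), np.float64(-0.002)))
pics/s2.png (np.float32(147.45667), np.float64(0.5934119456780721), np.float32(213.26074), (np.float64(0.004), np.float64(-0.004)))
pics/scene3.png (np.float32(109.64844), np.float64(0.6283185307179586), np.float32(152.15515), (np.float64(0.006), np.float64(-0.006)))
pics/s4.png (np.float32(113.08618), np.float64(0.8028514559173916), np.float32(153.45605), (np.float64(0.006), np.float64(-0.006)))
now t40.9 z0.1575 w0.191 F [ 4.  -3.5  1.5] Mz0.01
-1.0730179098980772
```

```bash
python3 - <<'E'
from h import *
q=np.array(manip.read_qpos())
for a in np.linspace(q[5],2.70,6)[1:]:
    q[5]=a; manip.move_j(q); st("q6 %.2f"%a)
    if abs(manip.read_grip_width()-.194)>.03 or manip.read_ee_pos()[2]>.162: print("odd"); break
print(pointer("scene",snap("scene","pics/s5.png")), manip.read_ee_pos())
cv2.imwrite('pics/s5c.png',cv2.resize(cv2.imread('pics/s5.png')[140:210,160:240],(640,560),interpolation=cv2.INTER_CUBIC))
E
```

```text
q6 -0.32 t41.7 z0.1574 w0.195 F [-3.4 -3.5  5.2] Mz0.08
q6 0.44 t42.4 z0.1574 w0.191 F [-7.6 -3.   8.4] Mz0.11
q6 1.19 t43.2 z0.1574 w0.193 F [-10.2   1.3   9.9] Mz0.07
q6 1.95 t43.9 z0.1574 w0.193 F [-7.4  4.9  8.9] Mz0.08
q6 2.70 t44.7 z0.1574 w0.196 F [-5.4  7.   6.5] Mz0.05
(np.float32(105.24634), np.float64(2.0420352248333655), np.float32(156.05573), (np.float64(-0.002), np.float64(-0.006))) [ 0.61641224 -0.0895105   0.15741895]
```

View pics/s5c.png

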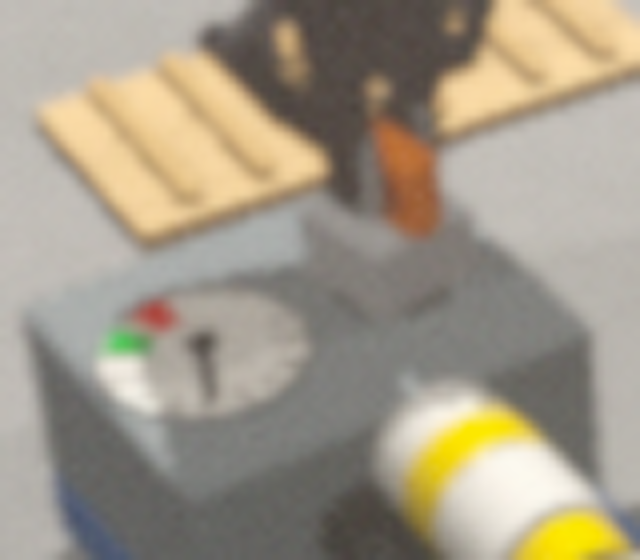

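The pointer reads about 2.0 rad (downward in the crop, tip near (210,395)), which matches my tally of 5.91 rad at the shaft with the drive slack included. Next comes the second stroke.

```bash
cat >> h.py <<'E'
def regrip():
    manip.set_gripper(.95); q=np.array(manip.read_qpos()); q[5]=q[5]-np.pi; manip.move_j(q); st("back")
    manip.set_gripper(0,100); st("grip")
def wind(to,n=4):
    q=np.array(manip.read_qpos())
    for a in np.linspace(q[5],to,n+1)[1:]:
        q[5]=a; manip.move_j(q); st("q6 %.3f"%manip.read_qpos()[5])
        if abs(manip.read_grip_width()-.194)>.03 or manip.read_ee_pos()[2]>.162: print("odd"); return
E
python3 - <<'E'
from h import *
regrip(); wind(2.70)
print(pointer("scene",snap("scene","pics/s6.png")))
E
```

```text
back t48.0 z0.1575 w0.949 F [-1.2  0.9  0.1] Mz0.02
grip t48.6 z0.1577 w0.192 F [-3.1 -0.2  4. ] Mz0.14
q6 0.344 t49.4 z0.1577 w0.193 F [-6.1 -0.5  4.8] Mz0.12
q6 1.129 t50.2 z0.1577 w0.194 F [-7.7  2.4  7.7] Mz0.15
q6 1.915 t51.0 z0.1577 w0.196 F [-7.1  4.5  7.8] Mz0.13
q6 2.700 t51.7 z0.1577 w0.197 F [-5.8  8.2  6.1] Mz0.10
(np.float32(107.22009), np.float64(2.949606435870417), np.float32(161.23859), (np.float64(-0.006), np.float64(-0.002)))
```

```bash
python3 - <<'E'
from h import *
regrip(); wind(1.95,4)
print(pointer("scene",snap("scene","pics/s7.png")))
t=cv2.imread('pics/s7.png')[165:205,160:210]; cv2.imwrite('pics/s7c.png',cv2.resize(t,(700,560),interpolation=cv2.INTER_CUBIC))
E
```

```text
back t55.1 z0.1577 w0.945 F [0.7 0.2 0.5] Mz-0.01
grip t55.7 z0.1580 w0.190 F [-2.3  0.1  3.3] Mz0.18
q6 0.153 t56.3 z0.1580 w0.198 F [-4.2  0.4  4.9] Mz0.07
q6 0.751 t56.9 z0.1580 w0.195 F [-7.   0.5  7.5] Mz0.08
q6 1.349 t57.5 z0.1579 w0.192 F [-8.9  4.   7.3] Mz0.12
q6 1.947 t58.2 z0.1579 w0.196 F [-7.9  6.1  7.2] Mz0.09
(np.float32(104.61243), np.float64(3.7524578917878086), np.float32(160.35516), (np.float64(-0.004), np.float64(0.0)))
```

View pics/s7c.png

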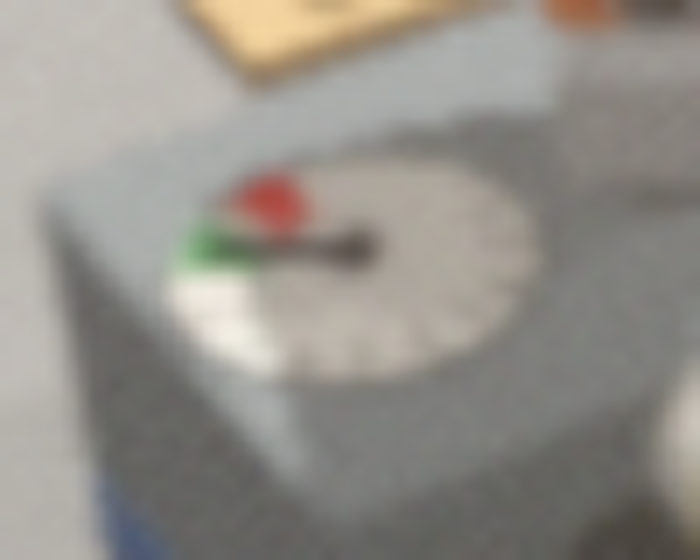

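The black pointer lies inside the green sector, along its middle (tip about (215,245), green 215–270). I'll nudge it a little further, unload the twist, lift the key off and stand it in the tray.

```bash
python3 - <<'E'
from h import *
wind(2.08,1); manip.dwell(.5); print(pointer("scene",snap("scene","pics/s8.png")))
q=np.array(manip.read_qpos()); q[5]-=rad(9); manip.move_j(q); st("relieved")
p=np.array(manip.read_ee_pos()); 
for z in(.164,.172,.182,.225): manip.move_l(P(p[:2],z),max_speed=.06); st("lift")
print(pointer("scene",snap("scene","pics/s9.png")))
tr=np.array([.4318,.178])
manip.move_ptp(P(tr,.20),best(P(tr,.2),rad(3))); st("over tray")
manip.move_l(P(tr,.05),max_speed=.12); st("low")
if manip.read_grip_width()>.15:
    z=.05
    while z>.036:
        z-=.002; manip.move_l(P(tr,z),max_speed=.03)
        if manip.read_force()[2]>3: break
    st("down"); 
E
```

```text
q6 2.075 t58.5 z0.1580 w0.195 F [-3.9  1.9  4.6] Mz0.04
(np.float32(105.86096), np.float64(3.7524578917878086), np.float32(160.04291), (np.float64(-0.004), np.float64(0.0)))
relieved t59.3 z0.1580 w0.190 F [-0.7  1.   1.5] Mz-0.01
lift t59.5 z0.1641 w0.196 F [-1.1 -0.4 -1. ] Mz0.03
lift t59.8 z0.1727 w0.191 F [-0.   0.5  0.2] Mz-0.02
lift t60.1 z0.1825 w0.192 F [ 0.   0.  -1.3] Mz0.00
lift t61.0 z0.2246 w0.192 F [ 0.1  0.5 -1.6] Mz0.01
(np.float32(105.6637), np.float64(3.7699111843077517), np.float32(162.81921), (np.float64(-0.006), np.float64(0.002)))
over tray t62.5 z0.2001 w0.195 F [-0.2  0.3 -1.7] Mz-0.08
low t64.0 z0.0505 w0.195 F [ 0.1  0.1 -1. ] Mz0.05
down t65.5 z0.0390 w0.192 F [-5.7 -0.4 17.2] Mz-0.05
```

```bash
python3 - <<'E'
from h import *
p=np.array(manip.read_ee_pos()); manip.move_l(p+[0,0,.0006],max_speed=.02); st("ease")
manip.set_gripper(.6); manip.move_l(P(p[:2],.22),max_speed=.15)
manip.move_ptp([.30,-.25,.35],best([.30,-.25,.35],0)); manip.dwell(1)
T=snap("top","pics/t10.png"); S=snap("scene","pics/s10.png")
print("top",pointer("top",T),"scene",pointer("scene",S))
a=cv2.imread('pics/t10.png'); b=cv2.imread('pics/s10.png')
A=cv2.resize(a[125:157,290:330],(400,320),interpolation=cv2.INTER_CUBIC);B=cv2.resize(b[165:205,160:210],(400,320),interpolation=cv2.INTER_CUBIC);
C=cv2.resize(a[130:240,165:315],(400,280),interpolation=cv2.INTER_CUBIC);D=cv2.resize(b[170:310,170:370],(400,280),interpolation=cv2.INTER_CUBIC)
cv2.imwrite('pics/f.png',np.vstack([np.hstack([A,B]),np.hstack([C,D])]))
E
```

```text
ease t65.7 z0.0395 w0.192 F [-0.3 -0.4 -1.7] Mz0.01
top (np.float32(92.672), np.float64(3.839724354387525), np.float32(165.83594), (np.float64(0.006), np.float64(-0.006))) scene (np.float32(139.3407), np.float64(3.735004599267865), np.float32(228.8836), (np.float64(-0.002), np.float64(0.004)))
```

View pics/f.png

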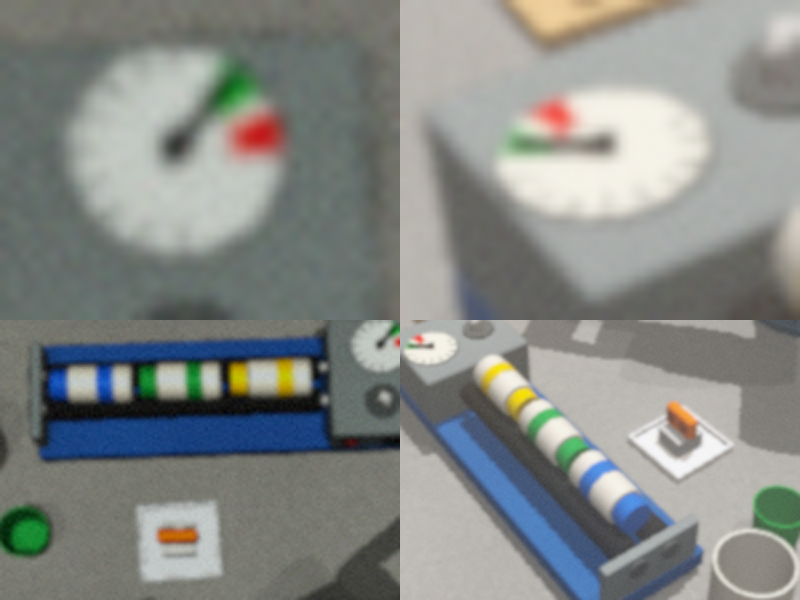

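The jars lie in the valley and the key stands upright at the tray's centre. The pointer is in the green, somewhat before its middle, so I'll measure that margin against the sector edges.

```bash
python3 - <<'E'
from h import *
for n in("top","scene"):
    I=np.mean([manip.grab_frame(n) for _ in range(6)],0).astype(np.float32)
    c0=proj(n,P(DC,.122)).round().astype(int); u,v=c0; s0=I[v-20:v+21,u-20:u+21]
    m=((s0.min(2)>(150 if n=="top" else 190))&(np.ptp(s0,axis=2)<40)).astype(np.uint8); k,l,stt,_=cv2.connectedComponentsWithStats(m); i=1+stt[1:,4].argmax()
    cn=max(cv2.findContours((l==i).astype(np.uint8),0,1)[0],key=len); e=cv2.fitEllipse(cv2.convexHull(cn)); hub=np.array(e[0])+[u-20,v-20]
    for nm,hb in(("ellipse",hub),("model",proj(n,P(DC,.122)))):
        c=onz(n,hb,.122)[:2]; ang=np.arange(3.2,5.0,.02)
        def prof(r0,r1):
            px=np.array([[proj(n,P(c+RM@[-np.cos(a),np.sin(a)]*r,.122)) for r in np.linspace(r0,r1,6)] for a in ang],np.float32).reshape(len(ang),6,2)
            return cv2.remap(I,px[...,0],px[...,1],1).mean(1)
        A=prof(.010,.024).sum(1); B=prof(.026,.036)
        w=np.clip(np.percentile(A,70)-60-A,0,None)*(ang<4.3); g=B[:,1]-np.maximum(B[:,0],B[:,2]); r=B[:,0]-B[:,1]
        ge=ang[g>g.max()/2]; re=ang[r>r.max()/2]
        print(n,nm,c.round(4),"pointer %.3f"%((w*ang).sum()/w.sum()),"min %.2f"%ang[A.argmin()],"green",ge[[0,-1]].round(2),"red",re[[0,-1]].round(2))
E
```

```text
top ellipse [ 0.6957 -0.0889] pointer 3.832 min 3.82 green [3.76 4.12] red [4.36 4.74]
top model [ 0.6965 -0.0885] pointer 3.879 min 3.88 green [3.78 4.16] red [4.4  4.76]
scene ellipse [ 0.6993 -0.0862] pointer 4.010 min 3.94 green [3.68 4.12] red [4.42 4.76]
scene model [ 0.6965 -0.0885] pointer 3.854 min 3.72 green [3.58 4.  ] red [4.3  4.68]
```

```bash
python3 -c "
from h import *
print(manip.read_time(),manip.sign_off())"
```

```text
the job is handed in; nothing more can be done
70.8833 None
```

I handed the job in at 70.9 s, with no verdict returned: all three jars lie in line on the rollers, the timer is wound to about 3.85 rad in the green, and the key stands upright in the middle of its tray.

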